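# Empty the turned cup and stand it on the drying rail

## Robot

A 6-joint arm with a two-finger parallel gripper is mounted at the origin on the work surface. World frame = base frame: x ahead of the robot, y to its left, z up, the work surface at z = 0. Lengths are in m, angles in rad, forces in N, time in s.
With the tool pointing down it reaches from about 0.35 to 0.975 m from the base axis. Payload 4.9 kg.
Tool frame: the origin (TCP) lies on the front face of the gripper's body, between the roots of the fingers; the fingertips stand ctrl.tip_extent ahead of it and the grasp point (between the pads) lies 54 mm ahead of it (ctrl.tip_extent is the distance from the TCP to the fingertips, in m); z points along the fingers, y is the line along which they close (so a half turn about z gives the same grasp; the last joint's range is limited). The gripper opens to 85 mm and grips with 20 to 120 N. Pads are 22 mm wide; open, the fingers measure 114 mm over their backs; the gripper's body (76 mm by 85 mm) begins 54 mm behind the grasp point. The pads swing forward as they close: fully open they stand 13 mm farther back than shut.
Start: joints at [-1.382, 0.053, 1.613, -0, 1.476, -0.119], TCP at [0.189, -0.596, 0.304] pointing down, gripper open.
Joint ranges: [-3.01, 3.01], [-1.01, 2.22], [0.06, 2.58], [-1.02, 4.17], [0.09, 2.62], [-3.14, 3.14]. Speed limits (rad/s): [2.57, 2.57, 3.14, 3.14, 3.14, 3.14].

## Interface

Orientations are given as a rotation vector (axis times angle).
In Python, from station import ctrl gives the robot as it stands.
- The arm moves only by the tool apply_moves, never from a script. Its argument "rows" is one flat list of numbers, 6 for each row, row after row: the shift along the tool's x, y, z normalised to -1 to 1, where 1 is 0.6 m, then the turn, a rotation vector about the tool's x, y, z normalised to -1 to 1, where 1 is 90 degrees. A call has 1 to 20 rows; each row is the pose to reach, as a shift and turn from the pose commanded when the call began, along the tool's axes at that moment; what a row does not reach only later rows make up. A row lasts 1/10 s, in which the tool goes at most 50 mm and 8.59 degrees, less where a joint would pass 70% of its speed; a pose out of reach is approached as far as the arm can. A call with a number of a shift or a turn outside -1 to 1 is refused whole. A call with a gripper value outside its range is refused whole. "grip" is the opening, from 0 (shut) to 1 (fully open), set as the call begins (left out, the last holds). The fingers move at their own pace and stop on an object; "grip_force" is the grip in N (left out, the last holds). Time passes only in rows, so rows that repeat a pose let the fingers close. It gives the time, the measured TCP pose, the force, the opening and the grip force at its end, in the units of the state.
- ctrl.get_obs(): the state, without advancing time (a new reading comes with each control period).
- ctrl.get_image(name): name is "scene" or "top" or "wrist"; returns (picture, depth): 400x640x3 uint8, blue, green, red; 400x640 float32, m along the optical axis (not along the pixel's ray), 0 where there is no reading.
- ctrl.camera_model(name): a dict with "mtx" (3x3 intrinsics, pixels), "k1" (the pictures are not rectified: a ray, as slopes to the right and down, at radius r is drawn at 1 + k1 r^2 times it, then the intrinsics apply), "R" (3x3) and "t" (3): a world point X has camera coordinates R X + t; the wrist camera has in their place "tool_from_camera" (4x4, takes a point from camera to tool coordinates, whose origin is the TCP and whose axes are the flange's). Camera axes: x right, y down, z forward; pixel columns grow to the right and rows downward; lengths in m; the calibration is good to about 2 mm. A picture is of the moment at which its call begins: read the wrist's pose just before it. camera_model takes no time and is no camera call.
- ctrl.finish_job(): hands the job in; it is judged then, once.
The state is a dict: "t": time; "q": joint angles; "dq": joint speeds; "effort": joint torques, N m; "tool_pos": TCP position; "tool_rot": TCP orientation; "contact_force": force on the tool from outside, world axes, zero at the start; "wrist_torque": the same for the moment, N m; "opening": finger opening in m; "grip_force": force on a finger pad.
Only numpy, scipy, OpenCV 4.12 (cv2) and the standard library are available. Lean on these libraries where they do the work, as an engineer would, in place of code of your own. Each camera call takes 0.05 s, during which the arm holds its last target. There are 200 camera calls.

## Task

Empty the three wooden beads out of the turned cup into the open tray, then stand the empty cup upright on the free part of the narrow raised drying rail, beside the small lidded jar. All three beads must end up in the tray, and the jar must stay standing where it is.

Things in the scene. Friction and masses are not known exactly. Their poses are not given: they have to be found in the camera images.
- cup: an open turned cup of pale wood, on the bench, about 0.1 kg. Origin: centre of its underside; z: its axis, to the mouth. Height 72 mm; outer diameter 44 mm at the foot, 54 mm at 14 mm up, widening evenly to 68 mm at the rim; wall 4 mm, floor 6 mm. At 40 mm up it is 60 mm wide; loaded, it balances at 33 mm up, and in a light or high grip it can swivel between the fingers: grip firmly (35 N)
- bead1_center (a point): a turned dark wooden ball, 24 mm in diameter, loose inside the cup at the start; the point is its centre
- bead2_center (a point): a turned dark wooden ball, 24 mm in diameter, loose inside the cup at the start; the point is its centre
- bead3_center (a point): a turned dark wooden ball, 24 mm in diameter, loose inside the cup at the start; the point is its centre
- tray: a low open plywood tray, fixed to the bench, 180 mm along its x, 200 mm along its y, 45 mm high, walls and floor 8 mm thick. Origin: centre of its underside; z up
- rail: a drying rail fixed to the bench: a dark wooden batten raised on two short legs, its flat top 100 mm above the bench, 32 mm wide along its x and 220 mm long along its y; its feet are 100 mm long along x, 14 mm high, at 90 mm either side of the middle. Origin: centre of its underside at bench level; z up
- rail_free (a point): a point on the rail's top, in the middle of its width, at +45 mm along the rail's y: in the middle of the free part, where the cup goes (anywhere on the free part will do)
- jar: a small turned wooden jar with a knobbed lid in one piece, 54 mm in diameter, 70 mm high, standing loose on the rail near its -y end (70 to 83 mm from the middle). Origin: centre of its underside
Not all that is in view belongs to the job. What is shaped like the cup but turquoise is not meant. What is shaped like the rail but red is not meant.

How it is judged:
By the outcome, as a careful person would: the job done as asked, in the order asked, and still so for the second after the job is handed in, with the robot touching nothing.
It also fails if it takes over 62 s, if anything falls off the work surface, if the arm or the gripper's body presses on something with over 40 N, if the wrist force passes 120 N, or if a joint passes its speed limit or range.

## Working session

There is one attempt and no reset: what is moved stays moved. The work goes in short steps, Python scripts to look and compute and a tool call to move; the robot and the scene stay as the last step left them, time stands still between calls to the robot, and variables do not carry over. Pictures are saved under pics/ and viewed, at most 10 in all, crops included, and the job is handed in when it is done.

Besides the shell and the picture viewer there is one more tool, called after "Emit:" as name(argument=value, ...) on one line, values as JSON. apply_moves: Moves the arm, as the interface text tells. Its arguments: {"type":"object","properties":{"rows":{"type":"array","items":{"type":"number"}},"grip":{"type":"number"},"grip_force":{"type":"number"}},"required":["rows"]}

```bash
ls; mkdir -p pics; python3 - <<'E'
from station import ctrl
import cv2,numpy as np
o=ctrl.get_obs();print(o['t'],o['tool_pos'],o['tool_rot'],ctrl.tip_extent)
for n in("scene","top"):
    p,d=ctrl.get_image(n);cv2.imwrite(f"pics/{n}0.png",p);np.savez(f"{n}0.npz",p=p,d=d)
    m=ctrl.camera_model(n);print(n,m)
print(ctrl.camera_model("wrist"))
E
```

```text
pics
0.0 [ 0.18927554 -0.5951498   0.30266349] [-3.10241484e+00 -4.81335482e-01  1.19853501e-04] 0.0726
scene {'mtx': array([[397.56154091,   0.        , 323.22197824],
       [  0.        , 397.56154091, 203.97075099],
       [  0.        ,   0.        ,   1.        ]]), 'k1': -0.0504086634252538, 'R': array([[ 0.04649211,  0.99865264,  0.02305189],
       [ 0.63164326, -0.01151272, -0.77517369],
       [-0.77386386,  0.05060003, -0.63132746]]), 't': array([-0.07001968, -0.19157903,  1.32963022])}
top {'mtx': array([[415.55534971,   0.        , 324.03425764],
       [  0.        , 415.55534971, 191.86252139],
       [  0.        ,   0.        ,   1.        ]]), 'k1': -0.03330794498979696, 'R': array([[ 0.01008553, -0.99983585, -0.01505173],
       [-0.99659993, -0.00881966, -0.08191939],
       [ 0.08177319,  0.01582676, -0.99652529]]), 't': array([0.06467858, 0.43716774, 1.15755214])}
{'mtx': array([[355.97422387,   0.        , 316.21795889],
       [  0.        , 355.97422387, 198.62501545],
       [  0.        ,   0.        ,   1.        ]]), 'k1': -0.04077438064376285, 'tool_from_camera': array([[ 6.14390148e-04, -9.64916303e-01, -2.62556946e-01,
         6.63159121e-02],
       [ 9.99999769e-01,  6.69016397e-04, -1.18659296e-04,
        -3.98848766e-04],
       [ 2.90151191e-04, -2.62556813e-01,  9.64916492e-01,
        -6.99877207e-02],
       [ 0.00000000e+00,  0.00000000e+00,  0.00000000e+00,
         1.00000000e+00]])}
```

View pics/top0.png

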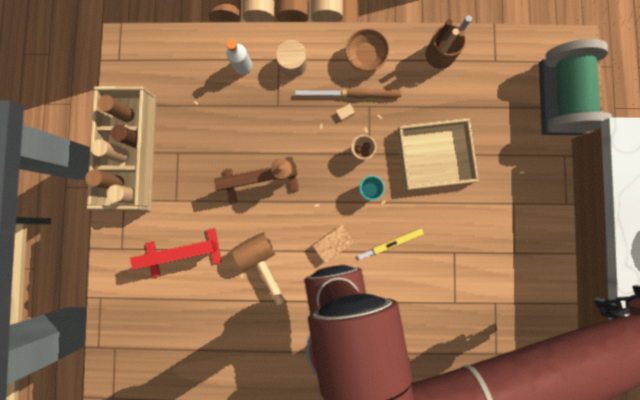

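View pics/scene0.png

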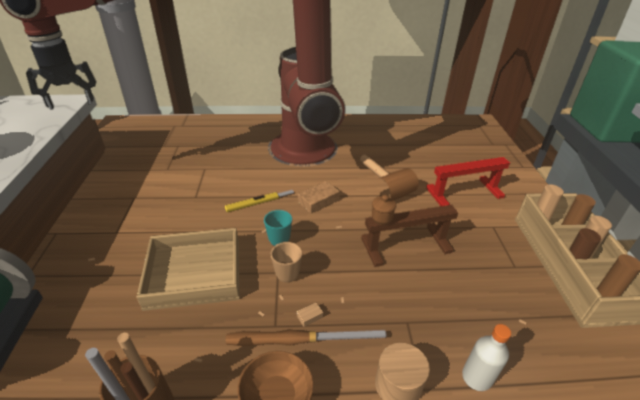

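The top view shows the cup at (363,147), the turquoise decoy at (372,188), the tray around (438,154), and the rail from (217,184) to (297,170) with the jar at (283,168). The scene view agrees.

```bash
cat >h.py <<'E'
import numpy as np,cv2
from station import ctrl
from scipy.spatial.transform import Rotation as Ro
def cloud(n,d,o=None):
    m=ctrl.camera_model(n);K=m['mtx']
    v,u=np.mgrid[0:400,0:640]
    pts=np.stack([u,v],-1).reshape(-1,1,2).astype(float)
    r=cv2.undistortPoints(pts,K,np.array([m['k1'],0,0,0,0.])).reshape(400,640,2)
    P=np.concatenate([r*d[...,None],d[...,None]],-1)
    if n=="wrist":
        T=m['tool_from_camera'];P=P@T[:3,:3].T+T[:3,3]
        return P@Ro.from_rotvec(o['tool_rot']).as_matrix().T+o['tool_pos']
    return (P-m['t'])@m['R']
E
python3 - <<'E'
from h import *
for n in("top","scene"):
    z=np.load(n+"0.npz");W=cloud(n,z['d']);ok=z['d']>0
    X,Y,Z=W[...,0],W[...,1],W[...,2]
    np.save(n+"W.npy",W)
    if n=="top":
        def box(u0,u1,v0,v1,zl,zh,name):
            s=np.zeros_like(ok);s[v0:v1,u0:u1]=1;s&=ok&(Z>zl)&(Z<zh);p=W[s]
            c,(w,h),a=cv2.minAreaRect(p[:,:2].astype(np.float32))
            print(name,len(p),c,w,h,a,'med z',np.median(p[:,2]),p[:,2].max())
        box(340,385,130,165,.06,.09,'cup rim')
        box(355,392,172,204,.06,.09,'turq rim')
        box(390,485,110,195,.035,.06,'tray')
        box(205,310,150,205,.09,.115,'rail')
        box(265,305,150,190,.125,.2,'jar')
        print(W[280,150],W[225,500])
    else:
        for nm,u0,u1,v0,v1,zl,zh in(('cup rim',262,312,235,290,.064,.09),('rail',360,465,200,230,.09,.115),('jar',365,405,180,225,.12,.2)):
            s=np.zeros_like(ok);s[v0:v1,u0:u1]=1;s&=ok&(Z>zl)&(Z<zh);p=W[s]
            c,(w,h),a=cv2.minAreaRect(p[:,:2].astype(np.float32));print(nm,len(p),c,w,h,a,np.median(p[:,2]),p[:,2].max())
E
```

```text
cup rim 145 (0.5570840835571289, -0.03820646181702614) 0.06434376537799835 0.06282882392406464 0.2537308931350708 med z 0.0716973774033573 0.07697683211628827
turq rim 145 (0.4465086758136749, -0.05991614609956741) 0.06258364021778107 0.06504606455564499 89.15367889404297 med z 0.0711701037805762 0.07888422463418246
tray 870 (0.5464664697647095, -0.24827350676059723) 0.18035010993480682 0.20299428701400757 7.052254676818848 med z 0.044503384449441685 0.05203770553601768
rail 800 (0.4674173593521118, 0.249700129032135) 0.0417356863617897 0.2207644134759903 11.166688919067383 med z 0.10057758923470114 0.11400962881488796
jar 337 (0.4858658015727997, 0.17583440244197845) 0.05148680508136749 0.05093035474419594 25.651111602783203 med z 0.15158796832245752 0.17338324796622503
[0.18058963 0.56433493 0.00155759] [ 0.34754238 -0.43293081  0.00341321]
cup rim 274 (0.5564088225364685, -0.03714747726917267) 0.06700512021780014 0.06444775313138962 2.947216272354126 0.07132723873925373 0.07603538266020717
rail 1023 (0.4726286828517914, 0.2522907853126526) 0.039828281849622726 0.22041483223438263 12.047257423400879 0.10082774609192574 0.11443757512904444
jar 510 (0.48786598443984985, 0.17702367901802063) 0.05221417546272278 0.048707835376262665 78.76477813720703 0.14943076902607677 0.17104818359567264
```

```bash
cat >>h.py <<'E'
def pose(g,head,p,roll=0,dist=.051):
    """tool pose with grasp point g; heading, pitch below horizontal, roll about tool z (deg); tool x up at roll 0"""
    a,b=np.radians([head,p]);z=np.array([np.cos(b)*np.cos(a),np.cos(b)*np.sin(a),-np.sin(b)])
    y=np.array([np.sin(a),-np.cos(a),0]);R=np.c_[np.cross(y,z),y,z]@Ro.from_euler('z',roll,degrees=True).as_matrix()
    return np.array(g)-z*dist,R
def rows(targets,o=None):
    o=o or ctrl.get_obs();R0=Ro.from_rotvec(o['tool_rot']).as_matrix()
    for p,R in targets:
        d=R0.T@(p-o['tool_pos'])/.6;w=Ro.from_matrix(R0.T@R).as_rotvec()/(np.pi/2)
        print(', '.join('%.3f'%x for x in np.r_[d,w]))
E
python3 - <<'E'
from h import *
c=np.array([.557,-.038,.041])
P,R=pose(c+[0,0,.15],-45,20,dist=.22);print(P)
mid=np.array([.30,-.25,.35])
R0=Ro.from_rotvec(ctrl.get_obs()['tool_rot'])
w=(R0.inv()*Ro.from_matrix(R)).as_rotvec();print(np.degrees(w))
rows([(mid,(R0*Ro.from_rotvec(w*.5)).as_matrix()),(P,R)])
E
```

```text
[0.41081813 0.10818187 0.26624443]
[-38.1460807   62.58836074  54.2879423 ]
0.350, -0.493, -0.078, -0.212, 0.348, 0.302
0.707, -1.005, 0.063, -0.424, 0.695, 0.603
```

Emit:
apply_moves(rows=[0.35,-0.49,-0.08,-0.21,0.35,0.3,0.35,-0.49,-0.08,-0.21,0.35,0.3,0.35,-0.49,-0.08,-0.21,0.35,0.3,0.35,-0.49,-0.08,-0.21,0.35,0.3,0.35,-0.49,-0.08,-0.21,0.35,0.3,0.35,-0.49,-0.08,-0.21,0.35,0.3,0.35,-0.49,-0.08,-0.21,0.35,0.3,0.707,-1,0.063,-0.424,0.695,0.603,0.707,-1,0.063,-0.424,0.695,0.603,0.707,-1,0.063,-0.424,0.695,0.603,0.707,-1,0.063,-0.424,0.695,0.603,0.707,-1,0.063,-0.424,0.695,0.603,0.707,-1,0.063,-0.424,0.695,0.603,0.707,-1,0.063,-0.424,0.695,0.603,0.707,-1,0.063,-0.424,0.695,0.603,0.707,-1,0.063,-0.424,0.695,0.603,0.707,-1,0.063,-0.424,0.695,0.603,0.707,-1,0.063,-0.424,0.695,0.603,0.707,-1,0.063,-0.424,0.695,0.603,0.707,-1,0.063,-0.424,0.695,0.603], grip=1, grip_force=35)

```text
t: 2.1
tool_pos: [0.3771, -0.0106, 0.3187]
tool_rot: [2.192, -0.865, 1.432]
contact_force: [-1.2, 0.9, 0.4]
opening: 0.0853
grip_force: 0.0
```

```bash
python3 - <<'E'
from h import *
o=ctrl.get_obs();p,d=ctrl.get_image("wrist");cv2.imwrite("pics/w1.png",p)
print(o['t'],o['q'],o['tool_pos'],o['contact_force'],o['opening'])
W=cloud("wrist",d,o);np.save("w1.npy",W)
c=np.array([.557,-.038,.041])
X,Y,Z=W[...,0],W[...,1],W[...,2]
hsv=cv2.cvtColor(p,cv2.COLOR_BGR2HSV)
s=(d>0)&(np.hypot(X-.557,Y+.038)<.055)&(Z>.066)&(Z<.08)
q=W[s][:,:2].astype(np.float32);print(len(q),cv2.minEnclosingCircle(q),cv2.minAreaRect(q))
rows([pose(c,-45,20,dist=.151),pose(c,-45,20)])
E
```

```text
2.1 [ 0.17039484 -1.01030737  2.52566991 -1.02334185  0.99935234  2.79167244] [ 0.37711376 -0.01059989  0.31866803] [-1.15465416  0.85190026  0.36354536] 0.08532668843249996
699 ((0.5557616353034973, -0.039088692516088486), 0.03431440889835358) ((0.5565718412399292, -0.0449247807264328), (0.06733563542366028, 0.05345776677131653), 2.690333127975464)
-0.341, -0.173, 0.169, -0.030, 0.045, 0.001
-0.330, -0.165, 0.335, -0.030, 0.045, 0.001
```

View pics/w1.png

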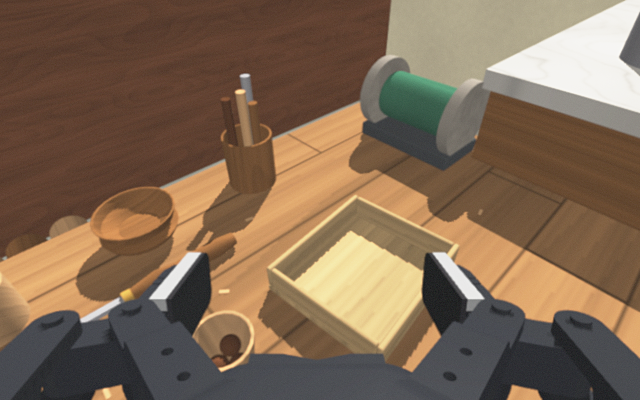

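The cup shows at (225,340) with beads inside. The arm stopped short of the target because q2 and q4 hit their limits. I'll approach from the -y side instead, heading about +80°, where q4 has room.

```bash
python3 - <<'E'
from h import *
c=np.array([.556,-.038,.041])
P,R=pose(c+[0,0,.15],80,30,dist=.22);print(P)
o=ctrl.get_obs()
R0=Ro.from_rotvec(o['tool_rot'])
w=(R0.inv()*Ro.from_matrix(R)).as_rotvec();print(np.degrees(w))
m,Rm=pose(c,20,45)
rows([(np.array([.45,-.12,.33]),Rm),(P,R)])
E
```

```text
[ 0.52291558 -0.22563108  0.301     ]
[108.90605637  -4.52686386 -56.1088268 ]
0.104, 0.053, 0.187, 0.570, -0.215, -0.403
0.145, 0.101, 0.397, 1.210, -0.050, -0.623
```

Emit:
apply_moves(rows=[0.104,0.053,0.187,0.57,-0.215,-0.403,0.104,0.053,0.187,0.57,-0.215,-0.403,0.104,0.053,0.187,0.57,-0.215,-0.403,0.104,0.053,0.187,0.57,-0.215,-0.403,0.104,0.053,0.187,0.57,-0.215,-0.403,0.104,0.053,0.187,0.57,-0.215,-0.403,0.104,0.053,0.187,0.57,-0.215,-0.403,0.104,0.053,0.187,0.57,-0.215,-0.403,0.104,0.053,0.187,0.57,-0.215,-0.403,0.104,0.053,0.187,0.57,-0.215,-0.403])

```text
t: 3.15
tool_pos: [0.4494, -0.1226, 0.3295]
tool_rot: [-2.85, -0.199, -1.237]
contact_force: [0.1, 0.2, -0.5]
opening: 0.085
grip_force: 0.0
```

```bash
python3 - <<'E'
from h import *
c=np.array([.556,-.038,.041])
print(ctrl.get_obs()['q'])
rows([pose(c+[0,0,.15],80,30,dist=.22)])
E
```

```text
[-0.66014967 -0.75120408  2.29405695  0.62644752  1.03930136  0.60387382]
0.030, 0.185, 0.108, 0.658, 0.136, -0.471
```

Emit:
apply_moves(rows=[0.03,0.185,0.108,0.658,0.136,-0.471,0.03,0.185,0.108,0.658,0.136,-0.471,0.03,0.185,0.108,0.658,0.136,-0.471,0.03,0.185,0.108,0.658,0.136,-0.471,0.03,0.185,0.108,0.658,0.136,-0.471,0.03,0.185,0.108,0.658,0.136,-0.471,0.03,0.185,0.108,0.658,0.136,-0.471,0.03,0.185,0.108,0.658,0.136,-0.471,0.03,0.185,0.108,0.658,0.136,-0.471,0.03,0.185,0.108,0.658,0.136,-0.471,0.03,0.185,0.108,0.658,0.136,-0.471])

```text
t: 4.25
tool_pos: [0.5228, -0.2256, 0.3002]
tool_rot: [-1.749, -1.455, -1.007]
contact_force: [0.4, -0.8, 0.3]
opening: 0.0856
grip_force: 0.0
```

```bash
python3 - <<'E'
from h import *
c=np.array([.556,-.038,.041])
o=ctrl.get_obs();p,d=ctrl.get_image("wrist");cv2.imwrite("pics/w2.png",p)
print(o['t'],o['q'],o['tool_pos'])
W=cloud("wrist",d,o);X,Y,Z=W[...,0],W[...,1],W[...,2]
s=(d>0)&(np.hypot(X-.557,Y+.038)<.055)&(Z>.066)&(Z<.078)
q=W[s][:,:2].astype(np.float32);print(len(q),cv2.minEnclosingCircle(q),cv2.minAreaRect(q))
rows([pose(c+[0,0,.03],80,30,dist=.16),pose(c,80,30,dist=.13),pose(c,80,30,dist=.053)])
E
```

```text
4.25 [-0.80346832  0.15982479  1.68173452  0.85045938  1.93200568 -0.5774692 ] [ 0.52280789 -0.22562539  0.30016072]
886 ((0.5562422871589661, -0.038394857197999954), 0.03432772308588028) ((0.5565803647041321, -0.03879937529563904), (0.06743854284286499, 0.06668107211589813), 57.62998580932617)
-0.173, 0.001, 0.199, 0.003, 0.000, -0.003
-0.216, 0.000, 0.274, 0.003, 0.000, -0.003
-0.216, -0.000, 0.403, 0.003, 0.000, -0.003
```

View pics/w2.png

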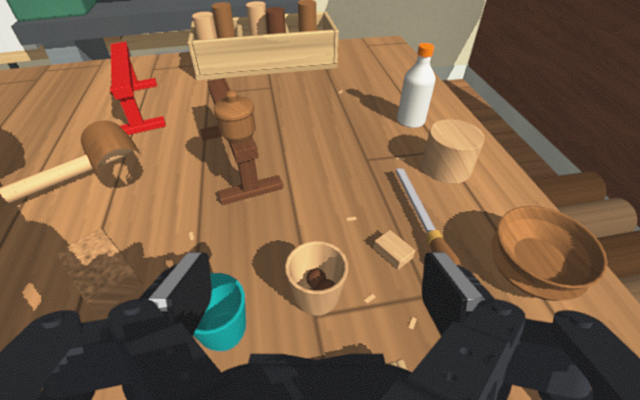

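The cup is centred between the fingers at (317,277), with the decoy clear to the left at (220,310). I'll go in for the grasp.

Emit:
apply_moves(rows=[-0.1,0,0.11,0.003,0,-0.003,-0.173,0,0.199,0.003,0,-0.003,-0.173,0,0.199,0.003,0,-0.003,-0.173,0,0.199,0.003,0,-0.003,-0.216,0,0.274,0.003,0,-0.003,-0.216,0,0.274,0.003,0,-0.003,-0.216,0,0.31,0.003,0,-0.003,-0.216,0,0.34,0.003,0,-0.003,-0.216,0,0.37,0.003,0,-0.003,-0.216,0,0.39,0.003,0,-0.003,-0.216,0,0.403,0.003,0,-0.003,-0.216,0,0.403,0.003,0,-0.003,-0.216,0,0.403,0.003,0,-0.003])

```text
t: 5.6
tool_pos: [0.5484, -0.0829, 0.0681]
tool_rot: [-1.74, -1.465, -1.005]
contact_force: [-0.4, -0.7, -0.4]
opening: 0.0856
grip_force: 0.0
```

```bash
python3 - <<'E'
from h import *
c=np.array([.556,-.0385,.041])
o=ctrl.get_obs();p,d=ctrl.get_image("wrist");cv2.imwrite("pics/w3.png",p)
print(o['t'],o['q'],o['tool_pos'],pose(c,80,30,dist=.053)[0])
rows([pose(c,80,30,dist=.053)])
E
```

```text
5.6 [-0.59301152  0.39231395  1.86465091  0.91270767  1.52756594 -0.78704732] [ 0.54838682 -0.08288499  0.06806898] [ 0.54802966 -0.08370203  0.0675    ]
-0.001, -0.001, -0.000, -0.001, 0.000, 0.002
```

View pics/w3.png

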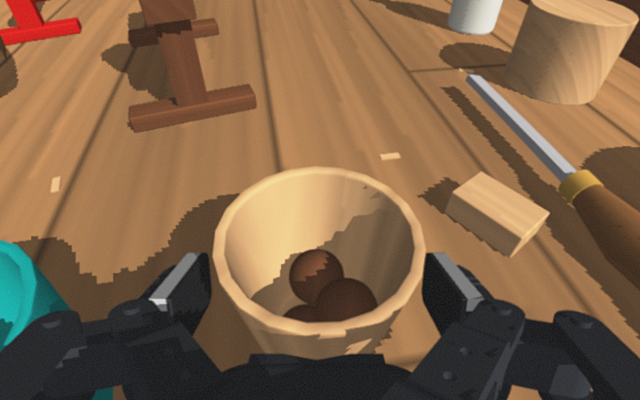

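The cup sits between the pads at (320,250) with three beads in it. I'll close the gripper, then lift a little.

Emit:
apply_moves(rows=[0,0,0,0,0,0,0,0,0,0,0,0,0,0,0,0,0,0,0,0,0,0,0,0,0,0,0,0,0,0,0,0,0,0,0,0,0,0,0,0,0,0,0,0,0,0,0,0], grip=0, grip_force=38)

```text
t: 6.45
tool_pos: [0.5486, -0.0831, 0.0686]
tool_rot: [-1.739, -1.465, -1.007]
contact_force: [-1.7, -2.9, 5.5]
opening: 0.0621
grip_force: 39.9
```

```bash
python3 - <<'E'
from h import *
o=ctrl.get_obs();P=o['tool_pos'];R=Ro.from_rotvec(o['tool_rot']).as_matrix()
print(o['opening'],o['grip_force'],o['contact_force'],P)
rows([(P+[0,0,h],R) for h in(.02,.14)])
E
```

```text
0.06205045781006374 39.851644385489635 [-1.70580307 -2.90900066  5.54146751] [ 0.54858958 -0.08310777  0.06864279]
0.029, 0.000, -0.017, 0.000, 0.000, 0.000
0.202, 0.000, -0.117, 0.000, 0.000, 0.000
```

Emit:
apply_moves(rows=[0.01,0,-0.006,0,0,0,0.03,0,-0.017,0,0,0,0.06,0,-0.035,0,0,0,0.09,0,-0.052,0,0,0,0.12,0,-0.07,0,0,0,0.15,0,-0.087,0,0,0,0.18,0,-0.104,0,0,0,0.202,0,-0.117,0,0,0,0.202,0,-0.117,0,0,0,0.202,0,-0.117,0,0,0])

```text
t: 7.45
tool_pos: [0.5479, -0.0829, 0.2077]
tool_rot: [-1.741, -1.465, -1.005]
contact_force: [0.8, 0.8, -0.7]
opening: 0.0618
grip_force: 41.2
```

```bash
python3 - <<'E'
from h import *
o=ctrl.get_obs();p,d=ctrl.get_image("wrist");cv2.imwrite("pics/w4.png",p)
print(o['t'],o['q'],o['tool_pos'],o['opening'],o['grip_force'])
W=cloud("wrist",d,o);R=Ro.from_rotvec(o['tool_rot']).as_matrix();T=(W-o['tool_pos'])@R
# cup rim plane in tool frame
s=(d>0)&(d<.35)&(np.abs(T[...,1])<.036)&(T[...,2]>-.0)&(T[...,2]<.12)&(T[...,0]>.0)
v,u=np.nonzero(s);print(s.sum(),u.min(),u.max(),v.min(),v.max())
t=T[s];print(np.percentile(t,[1,50,99],axis=0))
c=np.array([.55,-.235,.185])
print([pose(c,70,30,dist=.053)[0]])
rows([pose(c+[0,.1,0],75,25,dist=.053),pose(c,70,20,dist=.053)])
E
```

```text
7.45 [-0.5933335   0.15066316  1.86375576  0.91788789  1.6756549  -0.59470813] [ 0.54789059 -0.08286123  0.20774881] 0.06182508268514233 41.1532173701562
27824 166 467 165 385
[[ 0.00031633 -0.03451936  0.00064304]
 [ 0.01537668  0.00076421  0.05215503]
 [ 0.04134894  0.03464911  0.07906403]]
[array([ 0.5343015 , -0.27813128,  0.2115    ])]
-0.082, 0.012, -0.143, -0.051, 0.056, 0.026
-0.171, 0.033, -0.284, -0.103, 0.111, 0.047
```

View pics/w4.png

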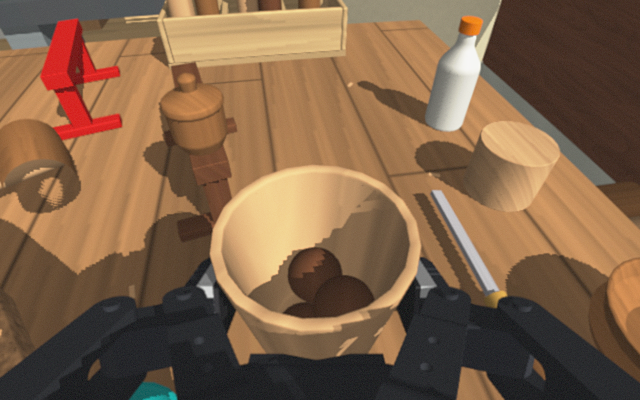

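Cup is held level with the three beads inside. Now carrying it over the tray.

```bash
python3 - <<'E'
from h import *
c=np.array([.525,-.245,.135])
s=np.array([.556,-.0385,.185])
rows([pose(s+(c-s)*f+[0,0,max(0,.025*np.sin(np.pi*f))],80-10*f,30-15*f,dist=.053) for f in(.25,.5,.75,1)])
E
```

```text
-0.036, -0.000, -0.084, -0.026, 0.042, 0.014
-0.093, -0.002, -0.155, -0.052, 0.083, 0.025
-0.170, -0.004, -0.212, -0.078, 0.125, 0.035
-0.263, -0.006, -0.261, -0.105, 0.166, 0.043
```

Emit:
apply_moves(rows=[-0.009,0,-0.021,-0.006,0.01,0.003,-0.022,0,-0.052,-0.016,0.026,0.009,-0.036,0,-0.084,-0.026,0.042,0.014,-0.055,0,-0.107,-0.035,0.056,0.018,-0.074,-0.001,-0.131,-0.043,0.07,0.022,-0.093,-0.002,-0.155,-0.052,0.083,0.025,-0.118,-0.003,-0.174,-0.06,0.097,0.028,-0.144,-0.003,-0.193,-0.07,0.111,0.032,-0.17,-0.004,-0.212,-0.078,0.125,0.035,-0.2,-0.005,-0.228,-0.087,0.139,0.038,-0.23,-0.006,-0.245,-0.096,0.153,0.04,-0.25,-0.006,-0.255,-0.1,0.16,0.042,-0.263,-0.006,-0.261,-0.105,0.166,0.043,-0.263,-0.006,-0.261,-0.105,0.166,0.043])

```text
t: 8.9
tool_pos: [0.5074, -0.2943, 0.1484]
tool_rot: [-1.685, -1.177, -1.294]
contact_force: [-0.0, 0.1, -0.2]
opening: 0.0622
grip_force: 41.3
```

```bash
python3 - <<'E'
from h import *
o=ctrl.get_obs()
print(o['t'],o['q'],o['tool_pos'],o['opening'],o['grip_force'])
c=np.array([.525,-.245,.135])
rows([pose(c,70,15,r,dist=.053) for r in(0,40,80)])
E
```

```text
8.9 [-0.94648646  0.46765931  1.68887641  0.99918824  1.88527231 -0.75904848] [ 0.50741233 -0.29428671  0.14838795] 0.06216573552537761 41.31590899138246
0.001, -0.001, 0.002, 0.001, -0.001, -0.000
0.001, -0.001, 0.002, 0.001, -0.001, 0.444
0.001, -0.001, 0.002, 0.000, -0.001, 0.888
```

Emit:
apply_moves(rows=[0,0,0,0,0,0.06,0,0,0,0,0,0.14,0,0,0,0,0,0.22,0,0,0,0,0,0.3,0,0,0,0,0,0.38,0,0,0,0,0,0.46,0,0,0,0,0,0.54,0,0,0,0,0,0.62,0,0,0,0,0,0.7,0,0,0,0,0,0.78,0,0,0,0,0,0.85,0,0,0,0,0,0.9])

```text
t: 10.1
tool_pos: [0.5083, -0.293, 0.1503]
tool_rot: [-1.839, 0.178, -0.354]
contact_force: [0.3, -0.5, -1.3]
opening: 0.062
grip_force: 41.4
```

Emit:
apply_moves(rows=[0,0,0,0,0,0.05,0,0,0,0,0,0.1,0,0,0,0,0,0.15,0,0,0,0,0,0.2,0,0,0,0,0,0.25,0,0,0,0,0,0.3,0,0,0,0,0,0.37,0,0,0,0,0,0.44,0,0,0,0,0,0.51,0,0,0,0,0,0.58,0,0,0,0,0,0.65,0,0,0,0,0,0.7,0,0,0,0,0,0.7,0,0,0,0,0,0.7,0,0,0,0,0,0.7,0,0,0,0,0,0.7])

```text
t: 11.7
tool_pos: [0.508, -0.2936, 0.1497]
tool_rot: [-1.481, 1.114, 0.413]
contact_force: [-0.5, 0.8, -0.4]
opening: 0.0619
grip_force: 41.4
```

```bash
python3 - <<'E'
from h import *
o=ctrl.get_obs()
print(o['t'],o['q'],o['tool_pos'],o['opening'],o['grip_force'])
a,_=ctrl.get_image("top");b,_=ctrl.get_image("scene")
cv2.imwrite("pics/pour.png",np.hstack([cv2.resize(a[90:230,330:530],(400,280)),cv2.resize(b[180:320,110:310],(400,280))]))
E
```

```text
11.7 [-0.94484667  0.46509002  1.68905036  0.99921927  1.88522917  1.75363795] [ 0.50799012 -0.29357733  0.14970225] 0.061935036410013994 41.376524121151306
```

View pics/pour.png

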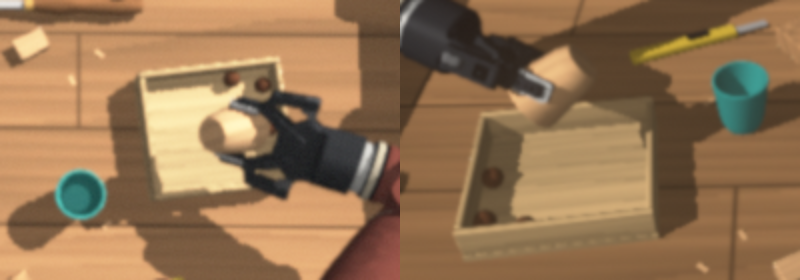

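Scene crop shows three beads in the tray, at (490,178), (485,216) and (525,222). I'll roll the cup back upright while rising.

```bash
python3 - <<'E'
from h import *
c=np.array([.525,-.245,.135])
rows([pose(c+[0,0,.03],70,15,105,dist=.053),pose(c+[0,0,.06],70,15,60,dist=.053)])
E
```

```text
-0.039, -0.027, -0.012, -0.000, -0.000, -0.432
-0.078, -0.055, -0.025, -0.000, -0.001, -0.932
```

Emit:
apply_moves(rows=[-0.01,-0.007,-0.003,0,0,-0.08,-0.02,-0.014,-0.006,0,0,-0.17,-0.03,-0.02,-0.009,0,0,-0.26,-0.039,-0.027,-0.012,0,0,-0.35,-0.05,-0.034,-0.015,0,0,-0.44,-0.06,-0.041,-0.018,0,0,-0.53,-0.07,-0.048,-0.021,0,0,-0.62,-0.078,-0.055,-0.025,0,0,-0.71,-0.078,-0.055,-0.025,0,0,-0.8,-0.078,-0.055,-0.025,0,0,-0.88,-0.078,-0.055,-0.025,0,0,-0.932])

```text
t: 12.9
tool_pos: [0.5071, -0.2931, 0.2088]
tool_rot: [-1.87, -0.166, -0.612]
contact_force: [-1.1, 0.5, -0.9]
opening: 0.0618
grip_force: 41.3
```

```bash
python3 - <<'E'
from h import *
c=np.array([.525,-.245,.195]);o=ctrl.get_obs();print(o['tool_pos'],o['q'])
# toward the rail: high waypoints
rows([pose(c+[0,.03,.02],70,15,0,dist=.053),pose([.52,-.05,.28],60,18,0,dist=.053)])
E
```

```text
[ 0.50714449 -0.29306644  0.20878596] [-0.94547947  0.37116091  1.6927607   1.02595627  1.93345994  0.36705192]
0.008, -0.047, 0.037, 0.000, -0.000, -0.664
-0.004, -0.257, 0.257, -0.113, 0.025, -0.631
```

Emit:
apply_moves(rows=[0.004,-0.024,0.018,0,0,-0.09,0.008,-0.047,0.037,0,0,-0.18,0.008,-0.047,0.037,0,0,-0.27,0.008,-0.047,0.037,0,0,-0.36,0.008,-0.047,0.037,0,0,-0.45,0.008,-0.047,0.037,0,0,-0.54,0.008,-0.047,0.037,0,0,-0.62,0.005,-0.09,0.08,-0.02,0.005,-0.664,0.002,-0.13,0.13,-0.045,0.01,-0.65,-0.002,-0.18,0.18,-0.07,0.018,-0.64,-0.004,-0.23,0.23,-0.1,0.023,-0.631,-0.004,-0.257,0.257,-0.113,0.025,-0.631,-0.004,-0.257,0.257,-0.113,0.025,-0.631])

```text
t: 14.2
tool_pos: [0.495, -0.0915, 0.2982]
tool_rot: [-1.865, -1.079, -1.353]
contact_force: [0.1, 1.1, -1.0]
opening: 0.0621
grip_force: 41.5
```

```bash
python3 - <<'E'
from h import *
o=ctrl.get_obs();print(o['t'],o['tool_pos'],o['q'],o['opening'])
a,da=ctrl.get_image("top");b,_=ctrl.get_image("wrist")
cv2.imwrite("pics/chk.png",np.hstack([cv2.resize(a[105:205,380:500],(360,300)),cv2.resize(b,(440,300))]))
# cup rim plane in tool frame -> swivel check
p,d=ctrl.get_image("wrist")
W=cloud("wrist",d,o);R=Ro.from_rotvec(o['tool_rot']).as_matrix();T=(W-o['tool_pos'])@R
print('up in tool',R.T@[0,0,1])
g=[];t=T[(d>0)&(d<.3)]
for k in np.arange(-.035,.036,.0025):   # top (max along up) of cup's far half per y slice
    s=t[(abs(t[:,1]-k)<.001)&(t[:,2]>.03)&(t[:,2]<.1)&(t[:,0]>.02)]
    if len(s): g.append(s[np.argmax(s[:,0]+.35*s[:,2])])
g=np.array(g);print(np.round(g[::3],4))
# rail free refined from top depth
W=cloud("top",da);s=(da>0)&(abs(W[...,2]-.1)<.008)&(np.hypot(W[...,0]-.461,W[...,1]-.295)<.09)&(W[...,1]>.22)
c=cv2.minAreaRect(W[s][:,:2].astype(np.float32));print(s.sum(),c,np.median(W[s][:,2]),W[s].mean(0))
rows([pose([.45,.20,.29],50,19,0,dist=.053),pose([.455,.30,.25],45,20,0,dist=.053)])
E
```

```text
14.2 [ 0.49499111 -0.09146127  0.29816187] [-0.73995433 -0.16932373  2.08447371  1.19923885  1.66055283 -0.39537907] 0.062101119505986915
up in tool [ 9.50698094e-01 -7.51771035e-04 -3.10117025e-01]
[[ 0.0277 -0.034   0.0429]
 [ 0.0359 -0.0274  0.0576]
 [ 0.0394 -0.0193  0.0642]
 [ 0.0417 -0.0118  0.0667]
 [ 0.0428 -0.004   0.067 ]
 [ 0.0425  0.0022  0.0683]
 [ 0.042   0.0096  0.0672]
 [ 0.0403  0.017   0.0637]
 [ 0.0378  0.024   0.0572]
 [ 0.0295  0.0318  0.0438]]
652 ((0.4635256826877594, 0.288798063993454), (0.032464850693941116, 0.1424264907836914), 11.557162284851074) 0.10072670544901285 [0.46322606 0.2891144  0.10062248]
0.110, -0.326, 0.284, -0.106, -0.010, 0.033
0.094, -0.409, 0.447, -0.158, -0.021, 0.052
```

View pics/chk.png

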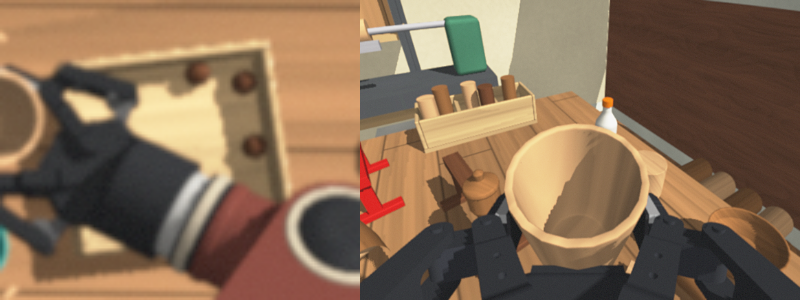

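All three beads are in the tray at crop (197,72), (243,82) and (254,147), and the cup is empty. It was gripped at 30° pitch, so I'll place it at the same pitch.

```bash
python3 - <<'E'
from h import *
rows([pose([.46,.12,.29],50,26,0,dist=.053),pose([.461,.2996,.25],40,30,0,dist=.053)])
E
```

```text
0.088, -0.244, 0.183, -0.103, -0.088, 0.039
0.112, -0.405, 0.455, -0.204, -0.131, 0.088
```

Emit:
apply_moves(rows=[0.02,-0.06,0.045,-0.025,-0.02,0.01,0.044,-0.122,0.09,-0.05,-0.044,0.02,0.066,-0.183,0.137,-0.077,-0.066,0.03,0.088,-0.244,0.183,-0.103,-0.088,0.039,0.093,-0.285,0.25,-0.13,-0.1,0.05,0.1,-0.325,0.32,-0.155,-0.11,0.063,0.106,-0.365,0.387,-0.18,-0.12,0.075,0.11,-0.39,0.43,-0.195,-0.128,0.083,0.112,-0.405,0.455,-0.204,-0.131,0.088,0.112,-0.405,0.455,-0.204,-0.131,0.088,0.112,-0.405,0.455,-0.204,-0.131,0.088,0.112,-0.405,0.455,-0.204,-0.131,0.088])

```text
t: 15.55
tool_pos: [0.4265, 0.2695, 0.2768]
tool_rot: [-2.313, -0.839, -1.334]
contact_force: [0.5, -0.1, -0.7]
opening: 0.0618
grip_force: 41.7
```

```bash
python3 - <<'E'
from h import *
o=ctrl.get_obs();print(o['t'],o['tool_pos'],o['q'],o['opening'],o['contact_force'])
a,da=ctrl.get_image("top");b,db=ctrl.get_image("scene");p,d=ctrl.get_image("wrist")
# cup rim in world from wrist and scene
for n,D in(("wrist",d),("scene",db)):
    W=cloud(n,D,o);m=(D>0)&(np.hypot(W[...,0]-.461,W[...,1]-.2996)<.045)&(W[...,2]>.272)&(W[...,2]<.3)
    q=W[m];print(n,len(q),cv2.minEnclosingCircle(q[:,:2].astype(np.float32)),np.percentile(q[:,2],[2,50,98]))
W=cloud("scene",db)
m=(db>0)&(W[...,2]>.19)&(np.hypot(W[...,0]-.461,W[...,1]-.2996)<.045);print('cup low z',np.percentile(W[m][:,2],[.5,99.5]))
cv2.imwrite("pics/rail.png",np.hstack([cv2.resize(b[100:280,330:530],(400,360)),cv2.resize(p,(400,360))]))
rows([pose([.461,.2996,z],40,30,0,dist=.053) for z in(.16,.146,.14)])
E
```

```text
15.55 [0.4264975  0.26945888 0.27680196] [ 0.26288354 -0.68097955  2.40708592  0.77201374  0.54780923  0.65018916] 0.06175033320036371 [ 0.49947269 -0.11028339 -0.74799898]
wrist 14951 ((0.45538777112960815, 0.29479753971099854), 0.04270044341683388) [0.27248127 0.27974264 0.29122222]
scene 437 ((0.4558887481689453, 0.2948392331600189), 0.0421755276620388) [0.2721873  0.27890176 0.29066411]
cup low z [0.21039424 0.29110171]
-0.131, -0.002, 0.076, 0.002, -0.000, -0.001
-0.151, -0.002, 0.087, 0.002, -0.000, -0.001
-0.160, -0.002, 0.092, 0.002, -0.000, -0.001
```

View pics/rail.png

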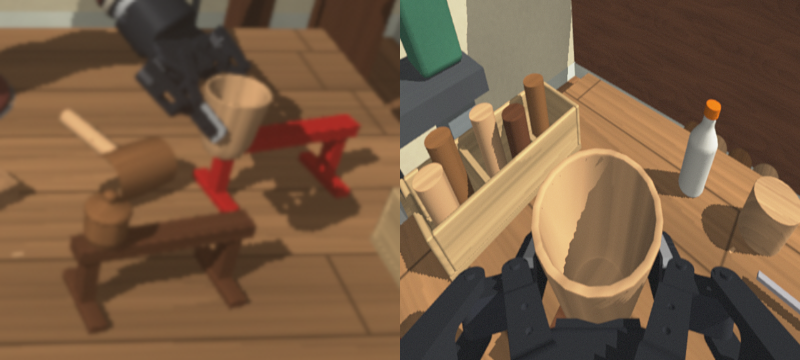

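```bash
python3 - <<'E'
from h import *
from scipy.optimize import least_squares
o=ctrl.get_obs();p,d=ctrl.get_image("wrist")
W=cloud("wrist",d,o);R=Ro.from_rotvec(o['tool_rot']).as_matrix();T=(W-o['tool_pos'])@R
hsv=cv2.cvtColor(p,cv2.COLOR_BGR2HSV)
m=(d>0)&(d<.26)&(hsv[...,1]>60)&(T[...,2]<.11)&(abs(T[...,1])<.04)&(T[...,2]>0)
q=T[m];print(len(q))
# fit the outer+inner cone: axis by params (swivel s about y, tilt k about x), base centre b
def local(x):
    A=Ro.from_euler('yx',[x[0],x[1]],degrees=True).as_matrix()
    return (q-x[2:5])@A   # cup frame
def res(x):
    L=local(x);r=np.hypot(L[:,0],L[:,1]);h=L[:,2]
    ro=np.where(h<.014,.022+.005*h/.014,.027+.007*(h-.014)/.058)
    out=abs(r-ro);inn=abs(r-(ro-.004));fl=np.hypot(abs(h-.006),np.maximum(r-.023,0));top=np.hypot(abs(h-.072),np.maximum(abs(r-.032)-.002,0))
    over=np.where(h>.072,h-.072,0)
    return np.minimum.reduce([out+over,inn+over,fl,top])
# z axis of cup in tool: (cos30,0,-sin30): euler y = 90+30
best=None
for s in(105,120,135):
    f=least_squares(res,[s,0,-.037,0,.074],loss='soft_l1',f_scale=.002,x_scale=[5,5,.005,.005,.005])
    print(np.round(f.x,4),f.cost)
    if best is None or f.cost<best.cost:best=f
A=Ro.from_euler('yx',best.x[:2],degrees=True).as_matrix()
print('axis world',R@A[:,2],'base world',R@best.x[2:]+o['tool_pos'], np.median(abs(res(best.x))))
E
```

```text
31629
[ 1.184011e+02 -8.676000e-01 -3.840000e-02 -6.000000e-04  6.930000e-02] 0.014401018205209304
[ 1.196344e+02 -1.612400e+00 -3.610000e-02  1.000000e-04  7.400000e-02] 0.004664967191246994
[ 1.184011e+02 -8.676000e-01 -3.840000e-02 -6.000000e-04  6.930000e-02] 0.014401018205206931
axis world [-0.00411733  0.01484924  0.99988127] base world [0.46184043 0.2987626  0.20898247] 0.0003089916978179265
```

The fitted cup is upright to within 1°, and its base is over the rail's mid-line at (0.462, 0.299, 0.209). I'll lower it.

Emit:
apply_moves(rows=[-0.02,0,0.012,0,0,0,-0.06,0,0.035,0,0,0,-0.1,0,0.058,0,0,0,-0.125,0,0.072,0,0,0,-0.14,0,0.081,0,0,0,-0.149,0,0.086,0,0,0,-0.152,0,0.088,0,0,0,-0.152,0,0.088,0,0,0])

```text
t: 16.55
tool_pos: [0.4261, 0.2703, 0.1716]
tool_rot: [-2.312, -0.84, -1.335]
contact_force: [-0.6, -1.0, -1.2]
opening: 0.0616
grip_force: 41.7
```

Emit:
apply_moves(rows=[-0.001,0,0.001,0,0,0,-0.002,0,0.001,0,0,0,-0.003,0,0.002,0,0,0,-0.004,0,0.002,0,0,0,-0.004,0,0.002,0,0,0])

```text
t: 17.05
tool_pos: [0.4256, 0.2706, 0.169]
tool_rot: [-2.311, -0.841, -1.334]
contact_force: [0.3, -0.0, -1.0]
opening: 0.0619
grip_force: 41.7
```

Emit:
apply_moves(rows=[-0.001,0,0.001,0,0,0,-0.002,0,0.001,0,0,0,-0.002,0,0.001,0,0,0])

```text
t: 17.35
tool_pos: [0.426, 0.2708, 0.1685]
tool_rot: [-2.31, -0.84, -1.336]
contact_force: [-0.7, 0.5, 2.5]
opening: 0.0625
grip_force: 41.6
```

Contact felt, so I'll release.

Emit:
apply_moves(rows=[0,0,0,0,0,0,0,0,0,0,0,0,0,0,0,0,0,0,0,0,0,0,0,0,0,0,0,0,0,0,0,0,0,0,0,0,0,0,0,0,0,0], grip=1)

```text
t: 18.05
tool_pos: [0.4256, 0.2705, 0.1676]
tool_rot: [-2.311, -0.841, -1.334]
contact_force: [-0.6, -0.1, -0.2]
opening: 0.0854
grip_force: 0.0
```

Emit:
apply_moves(rows=[0,0,-0.01,0,0,0,0,0,-0.03,0,0,0,0,0,-0.06,0,0,0,0,0,-0.1,0,0,0,0,0,-0.14,0,0,0,0,0,-0.18,0,0,0,0,0,-0.2,0,0,0,0,0,-0.2,0,0,0])

```text
t: 18.85
tool_pos: [0.3811, 0.2175, 0.2471]
tool_rot: [-2.322, -0.852, -1.312]
contact_force: [0.0, 0.2, -0.1]
opening: 0.085
grip_force: 0.0
```

```bash
python3 - <<'E'
from h import *
o=ctrl.get_obs();print(o['t'],o['tool_pos'],o['contact_force'],o['opening'])
a,da=ctrl.get_image("top");b,db=ctrl.get_image("scene")
cv2.imwrite("pics/end.png",np.hstack([cv2.resize(a[90:230,200:500],(450,210)),cv2.resize(b[140:290,330:530],(280,210))]))
W=cloud("scene",db);X,Y,Z=W[...,0],W[...,1],W[...,2]
m=(db>0)&(np.hypot(X-.462,Y-.299)<.045)&(Z>.162)&(Z<.2);q=W[m]
print(len(q),cv2.minEnclosingCircle(q[:,:2].astype(np.float32)),np.percentile(q[:,2],[50,99]))
m=(db>0)&(np.hypot(X-.487,Y-.177)<.045)&(Z>.125)&(Z<.2);q=W[m];print(cv2.minEnclosingCircle(q[:,:2].astype(np.float32)),q[:,2].max())
E
```

```text
18.85 [0.3811439  0.21752982 0.24713575] [ 0.00654924  0.22420691 -0.13315049] 0.0850402317732118
284 ((0.4611525535583496, 0.299441933631897), 0.0359787791967392) [0.16863643 0.17352044]
((0.4863632917404175, 0.1774207204580307), 0.02638021484017372) 0.17044585749649976
```

View pics/end.png

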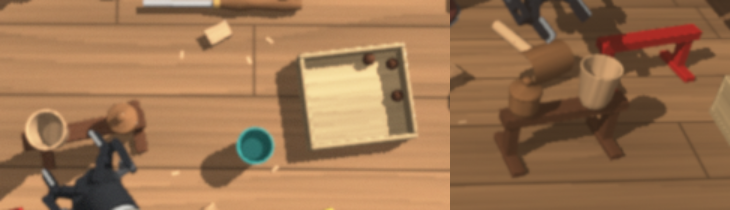

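The cup stands upright on the rail at (47,130), the jar is in place at (123,118), and three beads are in the tray around (385,70). The gripper is clear, so I'm handing in.

```bash
python3 -c "
from station import ctrl
print(ctrl.finish_job())"
```

```text
the job is handed in; nothing more can be done
None
```

The job is handed in: all three beads are in the tray, the empty cup stands upright on the free part of the rail, the jar hasn't moved, and the robot was clear after about 19 s of the 62 s allowed.

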